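# Swing out the sample crate, unload it, swing it back

### The job

Push the sample crate's free corner round its swing post, a quarter turn, until the crate lies flat against the unloading stop. With it there, lift out every bottle it holds and stand them upright on the black mat, then push the empty crate the quarter turn back until it lies flat against its parking stop. Do not lay any bottle over, and leave the dish, the timer and the tape where they are.

Things in the scene. Friction and masses are not known exactly. Their poses are not given: they have to be found in the camera images.
- dock: Fixed steel swing post, 16 mm thick, 54 mm tall, with a 30 mm keeper disc at height 34 to 40 mm; two low stop blocks belong to it. Origin: on the post's axis at bench level. With its x axis pointing away from the robot, the crate parks to the left (+y) of the post and on this side of it, and swings out to the right (-y), a quarter turn counter-clockwise seen from above
- parking_stop (a point): Parking stop: fixed aluminium block 18 x 70 mm, 35 mm tall, beside the post on its +y side (post frame: x -19 to -1, y 75 to 145 mm). Point: middle of its top, axes as the post's. The parked crate's side y = 20 mm lies flat on its near face; the crate's x axis then points along the post's +y
- unloading_stop (a point): Unloading stop: fixed aluminium block 70 x 18 mm, 35 mm tall (post frame: x -110 to -40, y -171 to -153 mm). Point: middle of its top, axes as the post's. The swung-out crate's side y = 152 mm lies flat on its left face; the crate's x axis then points along the post's -x
- crate: Open grey crate on the bench, 156 x 132 mm, walls 66 tall and 4 thick, about 0.5 kg empty. A steel ring at one corner is captive on the swing post with 3 mm play, so it can only slide round the post. Origin: ring centre at bench level; walls from 20 to 176 mm in x, 20 to 152 mm in y. Push side x = 176 to swing it out, side y = 152 to swing it back, near the free corner, about 5 to 12 N
- crate_far_corner (a point): The crate's free corner, diagonally opposite the ring: x 176, y 152 mm in the crate's frame, 50 mm above the bench; axes as the crate's
- crate_inside (a point): Middle of the crate's 4 mm thick floor, axes as the crate's. A black cross-shaped insert 44 mm high makes four cells, 64 x 56 mm, centred at +-42 mm in x and +-34 mm in y of this point. A bottle in a cell stands on the floor; its cap reaches 109 mm above the bench, 43 mm above the walls
- mat: Flat black rubber mat, 190 x 190 mm, 4 mm thick, fixed to the bench, to the robot's right of the crate. Origin: its centre at bench level; axes along its sides
- bottle_1_mid (a point): Oil sample bottle with white screw cap, 105 mm tall, body 46 mm across, cap 32 mm across from 84 to 105 mm above its foot, 0.12 kg. The point is on its axis half-way up, 52.5 mm above its foot; z is the bottle's axis. Starts in a cell of the crate; between two and four of the bottles are there
- bottle_2_mid (a point): Oil sample bottle with white screw cap, 105 mm tall, body 46 mm across, cap 32 mm across from 84 to 105 mm above its foot, 0.12 kg. The point is on its axis half-way up, 52.5 mm above its foot; z is the bottle's axis. Starts in a cell of the crate; between two and four of the bottles are there
- bottle_3_mid (a point): Oil sample bottle with white screw cap, 105 mm tall, body 46 mm across, cap 32 mm across from 84 to 105 mm above its foot, 0.12 kg. The point is on its axis half-way up, 52.5 mm above its foot; z is the bottle's axis. Starts in a cell of the crate; between two and four of the bottles are there
- bottle_4_mid (a point): Oil sample bottle with white screw cap, 105 mm tall, body 46 mm across, cap 32 mm across from 84 to 105 mm above its foot, 0.12 kg. The point is on its axis half-way up, 52.5 mm above its foot; z is the bottle's axis. Starts in a cell of the crate; between two and four of the bottles are there
- petri_dish: Bystander: glass dish 60 mm across, 14 mm tall, on the bench near its front edge; origin under its centre
- timer: Bystander: bench timer 60 x 66 x 18 mm behind the mat; origin under its centre
- tape_roll: Bystander: roll of label tape, 68 mm across, 19 mm tall, lying flat behind the mat; origin under its centre

How it is judged:
By the outcome, as a careful person would: the job done as asked, in the order asked, and still so for the second after the job is handed in, with the robot touching nothing.
Of bottle_1, bottle_2, bottle_3, bottle_4 only 2 to 4 are there at a start; the rules pass over those that are not, and their reading is None.
At some moment in a run one of crate may be knocked a few centimetres aside while the robot is not near it.
It also fails if it takes over 210 s, if anything falls off the work surface, if the arm or the gripper's body presses on something with over 40 N, if the wrist force passes 120 N, or if a joint passes its speed limit or range.

### The arm

A 6-joint arm with a two-finger parallel gripper is mounted at the origin on a cart in front of the work surface, level with it; the furniture and walls round the work are solid. World frame = base frame: x ahead of the robot, y to its left, z up, the work surface at z = 0. Lengths are in mm, angles in rad, forces in N, time in s.
With the tool pointing down it reaches from about 350 to 975 mm from the base axis. Payload 4.9 kg.
Tool frame: the origin (TCP) lies midway between the tips of the shut fingers; the grasp point (between the pads) lies 19 mm behind it; z points along the fingers, y is the line along which they close (so a half turn about z gives the same grasp; the last joint's range is limited). The gripper opens to 85 mm and grips with 20 to 120 N. Pads are 22 mm wide; open, the fingers measure 114 mm over their backs; the gripper's body (76 mm by 85 mm) begins 54 mm behind the grasp point. The pads swing forward as they close: fully open they stand 13 mm farther back than shut.
Start: joints at [1.216, 0.053, 1.613, -0, 1.476, -0.119], TCP at [146.004, 607.688, 231.304] pointing down, gripper open.
Joint ranges: [-3.01, 3.01], [-1.01, 2.22], [0.06, 2.58], [-1.02, 4.17], [0.09, 2.62], [-3.14, 3.14]. Speed limits (rad/s): [2.57, 2.57, 3.14, 3.14, 3.14, 3.14].

### API

Orientations are given as a 3x3 rotation matrix whose columns are the frame's x, y, z axes.
In Python, from plant import manip gives the robot as it stands.
- The arm moves only by the shell command python3 -m handwheel 'ROWS' [FORCE]. ROWS is JSON, a list of rows, each a list of 7 numbers: the shift along the world's x, y, z in m, then the turn, a rotation vector about the world's x, y, z in rad, then the opening, from 0 (shut) to 1 (fully open). A call has 1 to 20 rows; each row is the pose to reach, as a shift and turn from the pose commanded when the call began; what a row does not reach only later rows make up. A row lasts 1/12 s, in which the tool goes at most 41.7 mm and 7.16 degrees, less where a joint would pass 70% of its speed; a pose out of reach is approached as far as the arm can. A call with a gripper value outside its range is refused whole. The fingers move at their own pace and stop on an object; FORCE is the grip in N (left out, the last holds). Time passes only in rows, so rows that repeat a pose let the fingers close. It gives the time, the measured TCP pose, the force, the opening and the grip force at its end, in the units of the state.
- manip.get_obs(): the state, without advancing time (a new reading comes with each control period).
- manip.camera(name): name is "scene" or "top" or "wrist"; returns the picture (384x512x3 uint8, red, green, blue); there is no depth.
- manip.calibration(name): a dict with "intrinsics" (3x3 intrinsics, pixels), "R" (3x3) and "t" (3): a world point X has camera coordinates R X + t. Camera axes: x right, y down, z forward; pixel columns grow to the right and rows downward; lengths in mm; the calibration is good to about 2 mm. A picture is of the moment at which its call begins: read the wrist's pose just before it. calibration takes no time and is no camera call; for the wrist camera it gives the pose at the moment of the call.
- manip.sign_off(): hands the job in; it is judged then, once.
Trained networks look in the newest picture that a camera, given by its name, has taken for a name from the list of things; names that differ only in an ending like _2 or _b are one class to them, and where a whole thing is asked for, a point or a joint stands for the part that bears it (a point fixed in the world has none). Each returns a list of dicts, best first, with "conf" (0 to 1); they miss things now and then, are a little off and sometimes report something else, mostly with a low value. They report only what shows in the picture. A call takes as long as a camera call.
- manip.spot_in(camera, target): "at" ([x, y, z] in mm, in world coordinates, good to about 4 mm: the middle of the surface that is visible of it).
- manip.mark_of(camera, target): "at" ([x, y, z] in mm, in world coordinates, good to about 4 mm: a listed point, or the origin of a listed thing).
The state is a dict: "time": time; "joint_positions": joint angles; "joint_vel": joint speeds; "joint_efforts": joint torques, N m; "tool_pos": TCP position; "tcp_rot": TCP orientation; "wrist_force": force on the tool from outside, world axes, zero at the start; "torque": the same for the moment, N m; "gripper_width": finger opening in mm; "grip_force": force on a finger pad.
Only numpy, scipy, OpenCV 4.12 (cv2) and the standard library are available. Lean on these libraries where they do the work, as an engineer would, in place of code of your own. Each camera call takes 0.05 s, during which the arm holds its last target. There are 200 camera calls.

## Working session

There is one attempt and no reset: what is moved stays moved. The work goes in short steps, Python scripts to look and compute and a shell command to move; the robot and the scene stay as the last step left them, time stands still between calls to the robot, and variables do not carry over. Pictures are saved under pics/ and viewed, at most 18 in all, crops included, and the job is handed in when it is done.

```bash
mkdir -p pics; ls; cat > h.py <<'E'
import numpy as np, cv2
from plant import manip
def shot(c,n):
    im=np.asarray(manip.camera(c)); cv2.imwrite(f'pics/{n}.png',im[:,:,::-1]); return im
def st():
    o=manip.get_obs(); print('t',round(o['time'],2),'tcp',np.round(o['tool_pos'],1),'F',np.round(o['wrist_force'],1),'w',round(o['gripper_width'],1),'gf',round(o['grip_force'],1)); return o
def find(c,names,f='mark_of'):
    for n in names:
        r=getattr(manip,f)(c,n); print(c,n,[(np.round(d['at'],0).tolist(),round(d['conf'],2)) for d in r][:5])
E
python3 - <<'E'
from h import *
o=st(); print(np.round(o['tcp_rot'],3))
shot('scene','s0'); shot('top','t0')
for c in ['top','scene']:
    find(c,['dock','parking_stop','unloading_stop','crate','crate_far_corner','crate_inside','mat','bottle_1_mid','petri_dish','timer','tape_roll'])
st()
E
```

```text
pics
t 0.0 tcp [145.8 607.1 230.1] F [ 0.4 -0.1 -0.6] w 85.6 gf 0.0
[[-0.972  0.234 -0.001]
 [ 0.234  0.972 -0.002]
 [ 0.    -0.002 -1.   ]]
top dock [([653.0, 216.0, -5.0], 0.77)]
top parking_stop [([640.0, 327.0, 38.0], 0.94)]
top unloading_stop []
top crate [([649.0, 220.0, -5.0], 0.76)]
top crate_far_corner [([460.0, 346.0, 52.0], 0.73)]
top crate_inside [([541.0, 286.0, 1.0], 0.56)]
top mat [([502.0, -146.0, -0.0], 0.83)]
top bottle_1_mid [([586.0, 254.0, 57.0], 0.82)]
top petri_dish []
top timer [([700.0, -64.0, -2.0], 0.71)]
top tape_roll [([720.0, -172.0, -1.0], 0.5)]
scene dock [([647.0, 216.0, -0.0], 0.66), ([576.0, 56.0, 36.0], 0.59), ([648.0, 218.0, 2.0], 0.48), ([509.0, -142.0, -2.0], 0.42)]
scene parking_stop [([639.0, 327.0, 36.0], 0.98)]
scene unloading_stop [([575.0, 55.0, 36.0], 0.57)]
scene crate [([646.0, 217.0, 0.0], 0.64)]
scene crate_far_corner [([459.0, 348.0, 50.0], 0.64)]
scene crate_inside [([537.0, 286.0, 0.0], 0.82)]
scene mat [([512.0, -144.0, -2.0], 0.85)]
scene bottle_1_mid [([586.0, 253.0, 57.0], 0.8)]
scene petri_dish [([376.0, 30.0, 4.0], 0.74), ([508.0, -145.0, -1.0], 0.23)]
scene timer [([697.0, -68.0, -1.0], 0.93), ([572.0, 55.0, 34.0], 0.72)]
scene tape_roll [([715.0, -167.0, 1.0], 0.7)]
t 1.2 tcp [146.  607.7 231.3] F [ 0.4 -0.1  0.2] w 85.5 gf 0.0
```

View pics/t0.png

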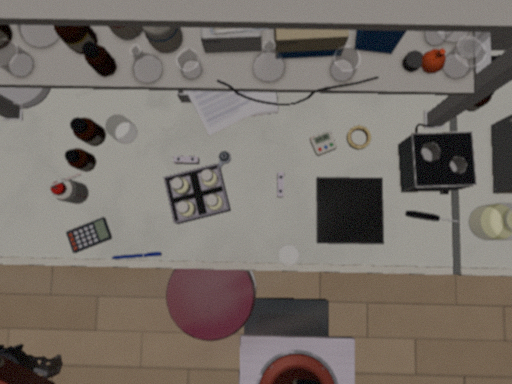

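View pics/s0.png

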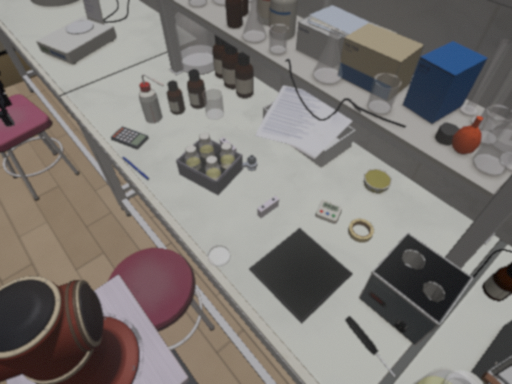

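Top shows the crate at pixels (165–230, 165–222) with four bottles, turned about 14° off its parking stop; the unloading stop is at (280,185), the mat at (350,210). The networks agree: post ≈ (648,217), dock yaw ≈ 0. Going to the side x=176 with shut fingers.

```bash
python3 -m handwheel '[[0.32,-0.212,0,0,0,-1.08,0],[0.32,-0.212,0,0,0,-1.08,0],[0.32,-0.212,0,0,0,-1.08,0],[0.32,-0.212,0,0,0,-1.08,0],[0.32,-0.212,0,0,0,-1.08,0],[0.32,-0.212,0,0,0,-1.08,0],[0.32,-0.212,0,0,0,-1.08,0],[0.32,-0.212,0,0,0,-1.08,0],[0.32,-0.212,0,0,0,-1.08,0],[0.32,-0.212,0,0,0,-1.08,0],[0.32,-0.212,0,0,0,-1.08,0],[0.32,-0.212,0,0,0,-1.08,0],[0.32,-0.212,0,0,0,-1.08,0]]'
python3 - <<'E'
from h import *
o=st(); print(np.round(o['tcp_rot'],3))
shot('top','t1');shot('wrist','w1')
find('top',['crate_far_corner','crate_inside','dock'])
find('wrist',['crate_far_corner','crate_inside','crate'])
E
```

```text
time: 2.28
tool_pos: [464.9, 396.5, 231.2]
tcp_rot: [[-0.254, 0.967, -0.001], [0.967, 0.254, 0.0], [0.0, -0.001, -1.0]]
wrist_force: [-0.4, -0.5, -1.1]
gripper_width: 0.3
grip_force: 0.0
t 2.28 tcp [464.9 396.5 231.2] F [-0.4 -0.5 -1.1] w 0.3 gf 0.0
[[-0.254  0.967 -0.001]
 [ 0.967  0.254  0.   ]
 [ 0.    -0.001 -1.   ]]
top crate_far_corner [([459.0, 344.0, 52.0], 0.92)]
top crate_inside [([542.0, 290.0, 4.0], 0.62)]
top dock [([652.0, 216.0, -0.0], 0.93)]
wrist crate_far_corner [([459.0, 348.0, 50.0], 0.95)]
wrist crate_inside [([539.0, 287.0, 5.0], 0.87)]
wrist crate [([650.0, 218.0, -2.0], 0.69), ([539.0, 290.0, 4.0], 0.66)]
```

View pics/w1.png

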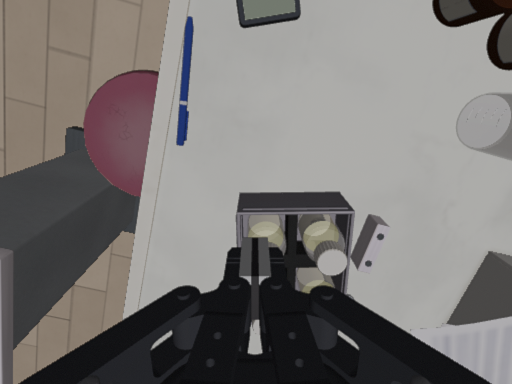

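```bash
python3 -m handwheel '[[0,0,-0.04,0,0,0,0],[0,0,-0.08,0,0,0,0],[0,0,-0.12,0,0,0,0],[0,0,-0.15,0,0,0,0],[0,0,-0.17,0,0,0,0],[0,0,-0.181,0,0,0,0],[0,0,-0.181,0,0,0,0],[0,-0.015,-0.181,0,0,0,0],[0,-0.025,-0.181,0,0,0,0],[0,-0.025,-0.181,0,0,0,0]]'
python3 - <<'E'
from h import *
o=st();p=o['tool_pos'][:2];print(o['joint_positions'])
shot('top','t2')
P=np.array([649,217.])
for r in (186,188):
  print(r)
  th0=104.5
  for a in np.arange(0,78,4.0):
    t=np.radians(th0+a); c,s=np.cos(t),np.sin(t)
    q=P+[c*r-s*135,s*r+c*135]
    print(a,np.round((q-p)/1000,3).tolist(),round(np.radians(a),3))
E
```

```text
time: 3.52
tool_pos: [467.3, 369.5, 52.4]
tcp_rot: [[-0.251, 0.968, 0.003], [0.968, 0.251, 0.001], [0.0, 0.003, -1.0]]
wrist_force: [0.3, 0.1, -0.5]
gripper_width: 0.1
grip_force: 0.0
t 3.52 tcp [467.3 369.5  52.4] F [ 0.3  0.1 -0.5] w 0.1 gf 0.0
[ 5.44462002e-01  1.57272097e-01  1.81649271e+00 -6.89347394e-04
  1.16497192e+00  2.91205528e-01]
186
0.0 [0.004, -0.006] 0.0
4.0 [-0.005, -0.019] 0.07
8.0 [-0.014, -0.032] 0.14
12.0 [-0.022, -0.046] 0.209
16.0 [-0.029, -0.061] 0.279
20.0 [-0.035, -0.076] 0.349
24.0 [-0.04, -0.091] 0.419
28.0 [-0.043, -0.107] 0.489
32.0 [-0.046, -0.122] 0.559
36.0 [-0.048, -0.138] 0.628
40.0 [-0.048, -0.154] 0.698
44.0 [-0.047, -0.17] 0.768
48.0 [-0.046, -0.186] 0.838
52.0 [-0.043, -0.202] 0.908
56.0 [-0.039, -0.218] 0.977
60.0 [-0.034, -0.233] 1.047
64.0 [-0.027, -0.248] 1.117
68.0 [-0.02, -0.262] 1.187
72.0 [-0.012, -0.276] 1.257
76.0 [-0.003, -0.289] 1.326
188
0.0 [0.004, -0.004] 0.0
4.0 [-0.006, -0.017] 0.07
8.0 [-0.015, -0.03] 0.14
12.0 [-0.023, -0.044] 0.209
16.0 [-0.03, -0.059] 0.279
20.0 [-0.036, -0.074] 0.349
24.0 [-0.041, -0.089] 0.419
28.0 [-0.045, -0.105] 0.489
32.0 [-0.048, -0.121] 0.559
36.0 [-0.049, -0.137] 0.628
40.0 [-0.05, -0.153] 0.698
44.0 [-0.049, -0.169] 0.768
48.0 [-0.047, -0.185] 0.838
52.0 [-0.045, -0.201] 0.908
56.0 [-0.041, -0.217] 0.977
60.0 [-0.036, -0.232] 1.047
64.0 [-0.029, -0.247] 1.117
68.0 [-0.022, -0.262] 1.187
72.0 [-0.014, -0.276] 1.257
76.0 [-0.005, -0.289] 1.326
```

```bash
python3 -m handwheel '[[0.004,-0.006,0,0,0,0,0],[0,-0.013,0,0,0,0.035,0],[-0.005,-0.019,0,0,0,0.07,0],[-0.009,-0.026,0,0,0,0.105,0],[-0.014,-0.032,0,0,0,0.14,0],[-0.018,-0.039,0,0,0,0.175,0],[-0.022,-0.046,0,0,0,0.209,0],[-0.025,-0.053,0,0,0,0.244,0],[-0.029,-0.061,0,0,0,0.279,0]]'
python3 - <<'E'
from h import *
o=st()
shot('top','t3'); find('top',['crate_far_corner','crate_inside','crate','dock'])
E
```

```text
time: 4.32
tool_pos: [438.0, 310.9, 52.0]
tcp_rot: [[-0.51, 0.86, 0.003], [0.86, 0.51, 0.004], [0.002, 0.004, -1.0]]
wrist_force: [0.2, 2.9, 0.4]
gripper_width: -0.2
grip_force: 1.6
t 4.32 tcp [438.  310.9  52. ] F [0.2 2.9 0.4] w -0.2 gf 1.6
top crate_far_corner [([434.0, 296.0, 52.0], 0.83)]
top crate_inside [([529.0, 264.0, 1.0], 0.94)]
top crate [([650.0, 218.0, -4.0], 0.75)]
top dock [([654.0, 214.0, -0.0], 0.89), ([529.0, 262.0, 1.0], 0.62)]
```

```bash
python3 -m handwheel '[[-0.003,-0.007,0,0,0,0.035,0],[-0.006,-0.015,0,0,0,0.07,0],[-0.009,-0.022,0,0,0,0.105,0],[-0.011,-0.03,0,0,0,0.14,0],[-0.013,-0.038,0,0,0,0.175,0],[-0.014,-0.046,0,0,0,0.21,0],[-0.016,-0.053,0,0,0,0.245,0],[-0.017,-0.061,0,0,0,0.28,0],[-0.018,-0.069,0,0,0,0.315,0],[-0.019,-0.077,0,0,0,0.349,0],[-0.019,-0.085,0,0,0,0.384,0],[-0.019,-0.093,0,0,0,0.419,0],[-0.019,-0.101,0,0,0,0.454,0],[-0.018,-0.109,0,0,0,0.489,0],[-0.018,-0.117,0,0,0,0.524,0],[-0.017,-0.125,0,0,0,0.559,0],[-0.016,-0.133,0,0,0,0.594,0],[-0.014,-0.141,0,0,0,0.629,0],[-0.012,-0.149,0,0,0,0.663,0],[-0.01,-0.157,0,0,0,0.698,0]]'
python3 - <<'E'
from h import *
o=st()
shot('top','t4'); find('top',['crate_far_corner','crate_inside','crate'])
E
```

```text
time: 6.23
tool_pos: [426.1, 153.6, 50.6]
tcp_rot: [[-0.944, 0.331, -0.004], [0.331, 0.944, 0.002], [0.004, 0.001, -1.0]]
wrist_force: [-5.1, 4.2, 3.2]
gripper_width: 0.2
grip_force: 3.2
t 6.23 tcp [426.1 153.6  50.6] F [-5.1  4.2  3.2] w 0.2 gf 3.2
top crate_far_corner []
top crate_inside [([528.0, 171.0, 4.0], 0.65)]
top crate [([646.0, 220.0, -4.0], 0.87)]
```

```bash
python3 -m handwheel '[[0.0025,-0.0075,0,0,0,0.035,0],[0.005,-0.015,0,0,0,0.07,0],[0.008,-0.0225,0,0,0,0.105,0],[0.012,-0.03,0,0,0,0.14,0],[0.0155,-0.037,0,0,0,0.175,0],[0.019,-0.044,0,0,0,0.21,0],[0.023,-0.051,0,0,0,0.245,0],[0.027,-0.058,0,0,0,0.28,0],[0.0295,-0.0615,0,0,0,0.297,0]]'
python3 -m handwheel '[[0.002,-0.003,0,0,0,0.017,0],[0.004,-0.006,0,0,0,0.034,0]]'
python3 - <<'E'
from h import *
o=st()
shot('top','t5'); find('top',['crate_far_corner','crate_inside','crate']); shot('scene','s5');find('scene',['crate_far_corner','crate_inside','crate','unloading_stop'])
E
```

```text
time: 7.18
tool_pos: [454.5, 91.2, 49.9]
tcp_rot: [[-0.999, 0.041, -0.007], [0.041, 0.999, 0.0], [0.007, -0.0, -1.0]]
wrist_force: [-11.9, 2.4, 11.2]
gripper_width: -0.1
grip_force: 6.1
time: 7.35
tool_pos: [458.2, 85.6, 49.9]
tcp_rot: [[-1.0, 0.007, -0.007], [0.007, 1.0, 0.0], [0.007, 0.0, -1.0]]
wrist_force: [-10.9, 2.7, 9.7]
gripper_width: 0.0
grip_force: 5.9
t 7.35 tcp [458.2  85.6  49.9] F [-10.9   2.7   9.7] w 0.0 gf 5.9
top crate_far_corner []
top crate_inside [([549.0, 139.0, 4.0], 0.55)]
top crate [([644.0, 221.0, -1.0], 0.88)]
scene crate_far_corner [([474.0, 74.0, 52.0], 0.91)]
scene crate_inside [([544.0, 132.0, -1.0], 0.87)]
scene crate [([645.0, 220.0, -0.0], 0.84), ([592.0, 171.0, 60.0], 0.66), ([587.0, 98.0, 57.0], 0.47)]
scene unloading_stop [([577.0, 57.0, 36.0], 0.68)]
```

Nearly there; creep on until the stop takes up the force.

```bash
python3 -m handwheel '[[0.002,-0.003,0,0,0,0.012,0],[0.003,-0.004,0,0,0,0.012,0],[0.003,-0.004,0,0,0,0.012,0]]'
python3 -m handwheel '[[0.003,-0.0025,0,0,0,0,0],[0.005,-0.003,0,0,0,0,0],[0.005,-0.003,0,0,0,0,0]]'
```

```text
time: 8.05
tool_pos: [461.3, 81.2, 49.7]
tcp_rot: [[-1.0, -0.004, -0.007], [-0.004, 1.0, -0.001], [0.007, -0.001, -1.0]]
wrist_force: [-10.5, -0.9, 8.4]
gripper_width: 0.2
grip_force: 5.1
time: 8.3
tool_pos: [465.5, 77.6, 49.5]
tcp_rot: [[-1.0, -0.004, -0.009], [-0.004, 1.0, -0.002], [0.009, -0.002, -1.0]]
wrist_force: [-13.1, -2.8, 8.4]
gripper_width: -0.1
grip_force: 6.5
```

```bash
python3 - <<'E'
from h import *
o=st()
shot('wrist','w6');im=shot('scene','s6');cv2.imwrite('pics/s6c.png',cv2.resize(im[100:300,140:340,::-1],(800,600)[::-1] if 0 else (600,600),interpolation=2))
find('scene',['crate_far_corner','crate_inside','crate','unloading_stop','bottle_1_mid'])
find('wrist',['crate_far_corner','unloading_stop','bottle_1_mid'])
E
```

```text
t 8.3 tcp [465.5  77.6  49.5] F [-13.1  -2.8   8.4] w -0.1 gf 6.5
scene crate_far_corner [([475.0, 68.0, 49.0], 0.68)]
scene crate_inside [([551.0, 130.0, 1.0], 0.93)]
scene crate [([647.0, 218.0, -2.0], 0.66), ([697.0, -66.0, -1.0], 0.6)]
scene unloading_stop [([573.0, 57.0, 36.0], 0.77), ([553.0, 132.0, -1.0], 0.25)]
scene bottle_1_mid [([595.0, 167.0, 57.0], 0.79)]
wrist crate_far_corner []
wrist unloading_stop []
wrist bottle_1_mid []
```

View pics/s6c.png

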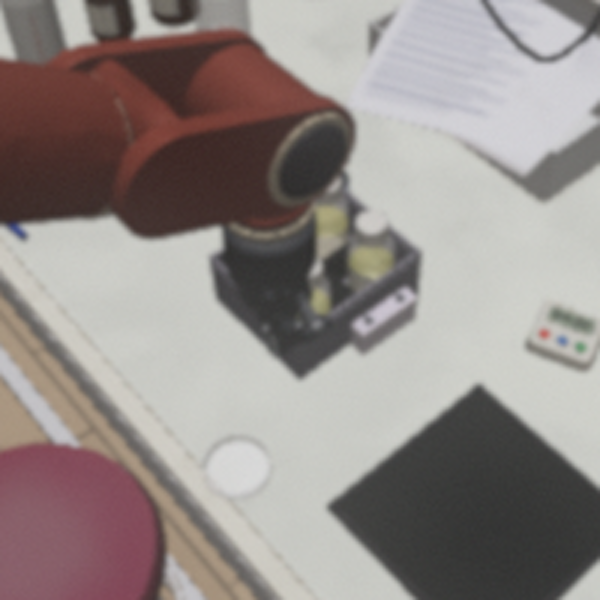

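```bash
python3 -m handwheel '[[0.002,0,0,0,0,0,0],[0.003,0,0,0,0,0,0],[0.003,0,0,0,0,0,0]]'
python3 -m handwheel '[[0.002,0,0,0,0,0,0],[0.003,0,0,0,0,0,0],[0.003,0,0,0,0,0,0]]'
```

```text
time: 9.05
tool_pos: [466.9, 77.2, 49.3]
tcp_rot: [[-1.0, -0.005, -0.014], [-0.005, 1.0, -0.004], [0.014, -0.004, -1.0]]
wrist_force: [-19.7, -4.6, 14.3]
gripper_width: -0.1
grip_force: 9.6
time: 9.3
tool_pos: [467.1, 77.1, 49.2]
tcp_rot: [[-1.0, -0.005, -0.022], [-0.005, 1.0, -0.004], [0.022, -0.004, -1.0]]
wrist_force: [-31.2, -5.4, 23.8]
gripper_width: 0.3
grip_force: 15.3
```

```bash
python3 -m handwheel '[[-0.015,0,0,0,0,0,0],[-0.035,0,0,0,0,0,0],[-0.035,0,0.04,0,0,0,0],[-0.035,0,0.08,0,0,0,0],[-0.035,0,0.12,0,0,0,0],[-0.035,0,0.16,0,0,0,0.4],[-0.035,0,0.2,0,0,-0.12,0.65],[-0.035,0,0.22,0,0,-0.25,0.65],[-0.035,0,0.22,0,0,-0.37,0.65],[-0.035,0,0.22,0,0,-0.5,0.65],[-0.035,0,0.22,0,0,-0.62,0.65],[-0.035,0,0.22,0,0,-0.75,0.65],[-0.035,0,0.22,0,0,-0.87,0.65],[-0.035,0,0.22,0,0,-1,0.65],[-0.035,0,0.22,0,0,-1.12,0.65],[-0.035,0,0.22,0,0,-1.25,0.65],[-0.035,0,0.22,0,0,-1.37,0.65],[-0.035,0,0.22,0,0,-1.5,0.65],[-0.035,0,0.22,0,0,-1.57,0.65]]'
python3 - <<'E'
from h import *
o=st();print(np.round(o['tcp_rot'],3))
shot('wrist','w7');shot('top','t7');shot('scene','s7')
for c in ('top','scene','wrist'): find(c,['crate_far_corner','crate_inside','crate','bottle_1_mid','bottle_2_mid'])
for c in ('top','wrist'): find(c,['bottle_1_mid'],'spot_in')
E
```

```text
time: 10.88
tool_pos: [440.1, 78.2, 270.3]
tcp_rot: [[0.001, 1.0, 0.001], [1.0, -0.001, -0.001], [-0.001, 0.001, -1.0]]
wrist_force: [-0.2, 0.4, 0.4]
gripper_width: 55.6
grip_force: 0.0
t 10.88 tcp [440.1  78.2 270.3] F [-0.2  0.4  0.4] w 55.6 gf 0.0
[[ 0.001  1.     0.001]
 [ 1.    -0.001 -0.001]
 [-0.001  0.001 -1.   ]]
top crate_far_corner [([641.0, 326.0, 38.0], 0.41)]
top crate_inside [([554.0, 132.0, 2.0], 0.8)]
top crate [([649.0, 221.0, -1.0], 0.95)]
top bottle_1_mid [([597.0, 168.0, 54.0], 0.63)]
top bottle_2_mid [([597.0, 97.0, 52.0], 0.57)]
scene crate_far_corner [([480.0, 66.0, 50.0], 0.98)]
scene crate_inside [([555.0, 129.0, 3.0], 0.87)]
scene crate [([649.0, 220.0, 0.0], 0.93), ([717.0, -165.0, 1.0], 0.26)]
scene bottle_1_mid [([599.0, 168.0, 53.0], 0.59)]
scene bottle_2_mid [([596.0, 96.0, 58.0], 0.79)]
wrist crate_far_corner [([480.0, 66.0, 49.0], 0.64)]
wrist crate_inside [([556.0, 135.0, 5.0], 0.69)]
wrist crate [([649.0, 223.0, -6.0], 0.82), ([480.0, 66.0, 48.0], 0.71)]
wrist bottle_1_mid [([596.0, 168.0, 56.0], 0.66)]
wrist bottle_2_mid [([598.0, 99.0, 56.0], 0.82)]
top bottle_1_mid [([587.0, 162.0, 87.0], 0.48)]
wrist bottle_1_mid [([584.0, 165.0, 87.0], 0.9)]
```

View pics/w7.png

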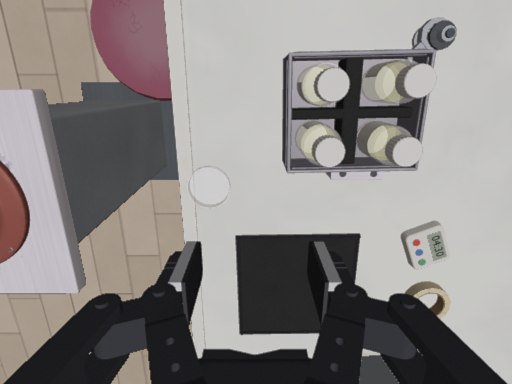

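View pics/t7.png

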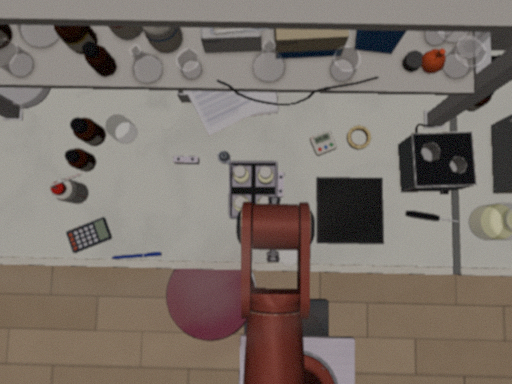

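Wrist view: crate flat along the stop (row 172), four white caps at about (331,84), (419,80), (327,151), (404,151). Back-projecting those at z = 109.

```bash
cat >> h.py <<'E'
def bp(cal,u,v,z):
    K,R,t=[np.array(cal[k],float) for k in ('intrinsics','R','t')]
    d=R.T@np.linalg.inv(K)@[u,v,1]; c=-R.T@t
    return c+d*(z-c[2])/d[2]
def pj(cal,X):
    K,R,t=[np.array(cal[k],float) for k in ('intrinsics','R','t')]
    p=K@(R@np.array(X,float)+t); return p[:2]/p[2]
def caps(roi=None):
    cal=manip.calibration('wrist'); im=np.asarray(manip.camera('wrist'))
    g=cv2.medianBlur(cv2.cvtColor(im,cv2.COLOR_RGB2GRAY),5)
    c=cv2.HoughCircles(g,cv2.HOUGH_GRADIENT,1,35,param1=80,param2=12,minRadius=12,maxRadius=22)
    for u,v,r in c[0]:
        if roi is None or roi[0]<u<roi[2] and roi[1]<v<roi[3]:
            print('circ',np.round([u,v,r]),np.round(bp(cal,u,v,109),1))
E
python3 - <<'E'
from h import *
cal=manip.calibration('wrist')
for p in [(331,84),(419,80),(327,151),(404,151)]: print(p,np.round(bp(cal,*p,109),1))
caps((270,40,450,190))
# crate rim check z=66, corners
for p in [(288,53),(433,50),(287,171)]: print('rim',np.round(bp(cal,*p,66),1))
E
```

```text
(331, 84) [510.8 166.2 109. ]
(419, 80) [593.6 170.2 109. ]
(327, 151) [512.3 101.8 109. ]
(404, 151) [590.7 102.2 109. ]
circ [330. 152.  15.] [516.  100.3 109. ]
circ [334.  84.  17.] [513.2 165.8 109. ]
circ [390. 146.  21.] [575.3 106.8 109. ]
circ [424.  84.  19.] [599.4 167.1 109. ]
circ [300.  74.  21.] [480.4 175.3 109. ]
circ [384.  72.  21.] [559.9 177.5 109. ]
rim [473.1 197.1  66. ]
rim [624.9 200.6  66. ]
rim [477.2  68.8  66. ]
```

```bash
python3 -m handwheel '[[0.035,0.012,0,0,0,0,0.65],[0.073,0.023,-0.03,0,0,0,0.65],[0.073,0.023,-0.07,0,0,0,0.65],[0.073,0.023,-0.1,0,0,0,0.65],[0.073,0.023,-0.12,0,0,0,0.65],[0.073,0.023,-0.12,0,0,0,0.65],[0.073,0.023,-0.12,0,0,0,0.65]]'
python3 - <<'E'
from h import *
o=st();shot('wrist','w8')
cal=manip.calibration('wrist'); print('tcp px',pj(cal,o['tool_pos']), 'tcp at109',pj(cal,[o['tool_pos'][0],o['tool_pos'][1],109]),'capC',pj(cal,[513,101,109]))
E
```

```text
time: 12.52
tool_pos: [511.7, 101.1, 149.3]
tcp_rot: [[-0.005, 1.0, -0.003], [1.0, 0.005, -0.0], [-0.0, -0.003, -1.0]]
wrist_force: [0.8, -0.5, -0.0]
gripper_width: 55.6
grip_force: 0.0
t 12.52 tcp [511.7 101.1 149.3] F [ 0.8 -0.5 -0. ] w 55.6 gf 0.0
tcp px [253.44504678 252.18478963] tcp at109 [253.64226757 221.06897744] capC [255.53439815 221.26013272]
```

View pics/w8.png

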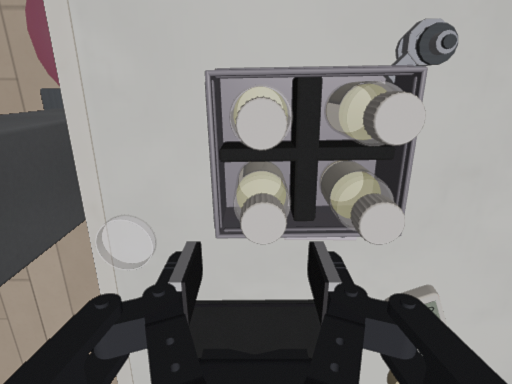

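```bash
python3 - <<'E'
from h import *
cal=manip.calibration('wrist')
for p in [(264,221),(262,122),(400,118),(380,221)]: print(p,np.round(bp(cal,*p,109),1))
E
```

```text
(264, 221) [518.7 101.2 109. ]
(262, 122) [516.5 166.4 109. ]
(400, 118) [599.1 169.2 109. ]
(380, 221) [596.6 101.6 109. ]
```

```bash
python3 -m handwheel '[[0.006,0,0,0,0,0,0.65],[0.006,0,-0.02,0,0,0,0.65],[0.006,0,-0.04,0,0,0,0.65],[0.006,0,-0.055,0,0,0,0.65],[0.006,0,-0.065,0,0,0,0.65],[0.006,0,-0.065,0,0,0,0.65]]' 40
python3 -m handwheel '[[0,0,0,0,0,0,0.3],[0,0,0,0,0,0,0.1],[0,0,0,0,0,0,0.1],[0,0,0,0,0,0,0.1],[0,0,0,0,0,0,0.1]]' 40
```

```text
time: 13.07
tool_pos: [518.4, 101.1, 84.8]
tcp_rot: [[-0.005, 1.0, -0.001], [1.0, 0.005, -0.0], [-0.0, -0.001, -1.0]]
wrist_force: [0.0, 1.0, 0.9]
gripper_width: 55.4
grip_force: 0.0
time: 13.48
tool_pos: [519.7, 101.3, 87.4]
tcp_rot: [[-0.005, 1.0, 0.003], [1.0, 0.005, 0.0], [0.0, 0.003, -1.0]]
wrist_force: [-2.8, -0.1, 6.2]
gripper_width: 30.7
grip_force: 38.0
```

```bash
python3 -m handwheel '[[0,0,0.01,0,0,0,0.1],[0,0,0.025,0,0,0,0.1],[0,0,0.045,0,0,0,0.1],[0,0,0.07,0,0,0,0.1],[0,0,0.1,0,0,0,0.1],[0,0,0.13,0,0,0,0.1],[0,0,0.13,0,0,0,0.1]]'
python3 - <<'E'
from h import *
o=st();shot('wrist','w9');shot('scene','s9');find('scene',['mat','bottle_1_mid']);find('wrist',['mat'])
E
```

```text
time: 14.07
tool_pos: [522.1, 101.4, 223.6]
tcp_rot: [[-0.005, 1.0, 0.013], [1.0, 0.005, 0.001], [0.001, 0.013, -1.0]]
wrist_force: [1.6, -0.2, -0.7]
gripper_width: 31.2
grip_force: 39.0
t 14.07 tcp [522.1 101.4 223.6] F [ 1.6 -0.2 -0.7] w 31.2 gf 39.0
scene mat [([510.0, -144.0, -3.0], 0.55)]
scene bottle_1_mid []
wrist mat [([509.0, -143.0, 4.0], 0.75)]
```

View pics/w9.png

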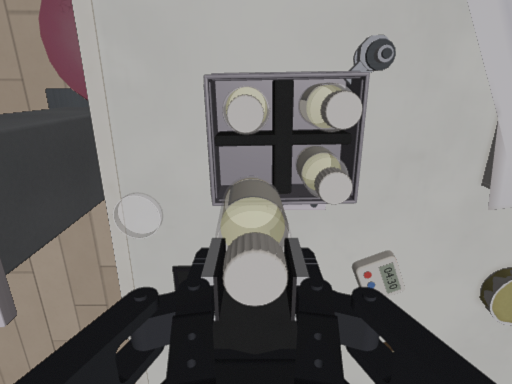

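```bash
python3 -m handwheel '[[-0.003,-0.015,0,0,0,0,0.1],[-0.009,-0.045,0,0,0,0,0.1],[-0.016,-0.08,0,0,0,0,0.1],[-0.023,-0.115,0,0,0,0,0.1],[-0.03,-0.15,0,0,0,0,0.1],[-0.037,-0.185,0,0,0,0,0.1],[-0.044,-0.22,0,0,0,0,0.1],[-0.051,-0.255,0,0,0,0,0.1],[-0.055,-0.278,0,0,0,0,0.1],[-0.057,-0.289,-0.01,0,0,0,0.1],[-0.057,-0.29,-0.04,0,0,0,0.1],[-0.057,-0.29,-0.07,0,0,0,0.1],[-0.057,-0.29,-0.1,0,0,0,0.1],[-0.057,-0.29,-0.115,0,0,0,0.1],[-0.057,-0.29,-0.115,0,0,0,0.1],[-0.057,-0.29,-0.115,0,0,0,0.1]]'
python3 -c "
from h import *
o=st();shot('scene','s10')"
```

```text
time: 15.65
tool_pos: [460.1, -187.4, 97.9]
tcp_rot: [[-0.006, 1.0, -0.004], [1.0, 0.006, 0.003], [0.003, -0.004, -1.0]]
wrist_force: [-0.1, -0.4, -0.9]
gripper_width: 30.8
grip_force: 38.8
t 15.65 tcp [ 460.1 -187.4   97.9] F [-0.1 -0.4 -0.9] w 30.8 gf 38.8
```

```bash
python3 -m handwheel '[[0,0,-0.004,0,0,0,0.1],[0,0,-0.008,0,0,0,0.1],[0,0,-0.008,0,0,0,0.1]]'; python3 -m handwheel '[[0,0,-0.002,0,0,0,0.1],[0,0,-0.003,0,0,0,0.1],[0,0,-0.003,0,0,0,0.1]]'
```

```text
time: 15.95
tool_pos: [461.8, -188.8, 92.6]
tcp_rot: [[-0.005, 1.0, 0.001], [1.0, 0.005, -0.0], [-0.0, 0.001, -1.0]]
wrist_force: [0.3, -0.0, -1.9]
gripper_width: 30.8
grip_force: 38.9
time: 16.2
tool_pos: [461.5, -188.8, 89.3]
tcp_rot: [[-0.005, 1.0, 0.0], [1.0, 0.005, -0.0], [-0.0, 0.0, -1.0]]
wrist_force: [0.1, 0.6, -0.5]
gripper_width: 30.5
grip_force: 38.9
```

```bash
python3 -m handwheel '[[0,0,-0.001,0,0,0,0.1],[0,0,-0.0025,0,0,0,0.1],[0,0,-0.0025,0,0,0,0.1],[0,0,-0.0025,0,0,0,0.1]]'; python3 -m handwheel '[[0,0,-0.001,0,0,0,0.1],[0,0,-0.001,0,0,0,0.1]]'
```

```text
time: 16.53
tool_pos: [461.8, -189.1, 87.5]
tcp_rot: [[-0.005, 1.0, 0.001], [1.0, 0.005, -0.001], [-0.001, 0.001, -1.0]]
wrist_force: [-0.4, 1.2, 3.3]
gripper_width: 30.9
grip_force: 39.5
time: 16.7
tool_pos: [462.0, -189.4, 87.5]
tcp_rot: [[-0.005, 1.0, 0.0], [1.0, 0.005, -0.001], [-0.001, 0.0, -1.0]]
wrist_force: [-3.5, 1.4, 8.7]
gripper_width: 30.8
grip_force: 40.6
```

```bash
python3 -m handwheel '[[0,0,0.001,0,0,0,0.3],[0,0,0.001,0,0,0,0.65],[0,0,0.001,0,0,0,0.65],[0,0,0.001,0,0,0,0.65],[0,0,0.02,0,0,0,0.65],[0,0,0.05,0,0,0,0.65],[0,0,0.09,0,0,0,0.65],[0,0,0.13,0,0,0,0.65],[0,0.04,0.14,0,0,0,0.65],[0.01,0.08,0.14,0,0,0,0.65],[0.02,0.12,0.14,0,0,0,0.65]]'
python3 - <<'E'
from h import *
o=st()
shot('top','t11');find('top',['bottle_1_mid','crate','crate_inside']);shot('scene','s11');find('scene',['bottle_1_mid','crate_far_corner','crate_inside']);shot('wrist','w11')
E
```

```text
time: 17.62
tool_pos: [482.3, -68.2, 227.8]
tcp_rot: [[-0.002, 1.0, 0.004], [1.0, 0.002, -0.001], [-0.001, 0.004, -1.0]]
wrist_force: [0.7, 0.4, -1.1]
gripper_width: 55.3
grip_force: 0.0
t 17.62 tcp [482.3 -68.2 227.8] F [ 0.7  0.4 -1.1] w 55.3 gf 0.0
top bottle_1_mid [([596.0, 163.0, 59.0], 0.68)]
top crate [([650.0, 221.0, -3.0], 0.75)]
top crate_inside [([557.0, 135.0, 4.0], 0.58)]
scene bottle_1_mid [([596.0, 168.0, 59.0], 0.68), ([648.0, 218.0, -2.0], 0.16)]
scene crate_far_corner [([478.0, 68.0, 47.0], 0.97)]
scene crate_inside [([553.0, 130.0, -1.0], 0.63)]
```

View pics/s11.png

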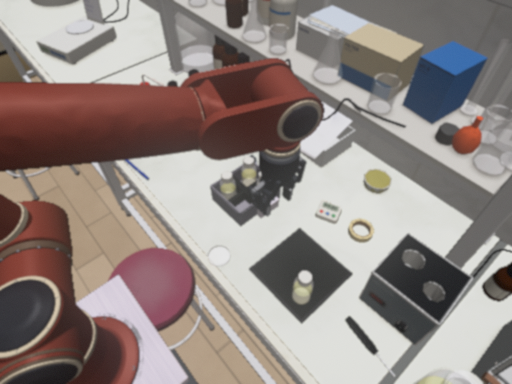

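The scene picture shows the first bottle upright on the mat at (302,287) and the crate still against its stop. Next bottle D (597,101.5).

```bash
python3 -m handwheel '[[0.025,0.038,0,0,0,0,0.65],[0.05,0.075,0,0,0,0,0.65],[0.072,0.108,0,0,0,0,0.65],[0.092,0.138,0,0,0,0,0.65],[0.108,0.162,-0.02,0,0,0,0.65],[0.114,0.17,-0.05,0,0,0,0.65],[0.114,0.17,-0.075,0,0,0,0.65],[0.114,0.17,-0.08,0,0,0,0.65],[0.114,0.17,-0.08,0,0,0,0.65]]'
python3 - <<'E'
from h import *
o=st();shot('wrist','w12')
cal=manip.calibration('wrist');x,y,z=o['tool_pos'];print('want',pj(cal,[x,y,109]))
find('wrist',['bottle_1_mid','crate_far_corner'])
E
```

```text
time: 18.82
tool_pos: [593.8, 100.2, 142.8]
tcp_rot: [[-0.004, 1.0, -0.006], [1.0, 0.004, -0.0], [-0.0, -0.006, -1.0]]
wrist_force: [0.6, -0.1, 0.1]
gripper_width: 55.6
grip_force: 0.0
t 18.82 tcp [593.8 100.2 142.8] F [ 0.6 -0.1  0.1] w 55.6 gf 0.0
want [253.78595328 224.8519726 ]
wrist bottle_1_mid []
wrist crate_far_corner [([485.0, 63.0, 49.0], 0.87)]
```

View pics/w12.png

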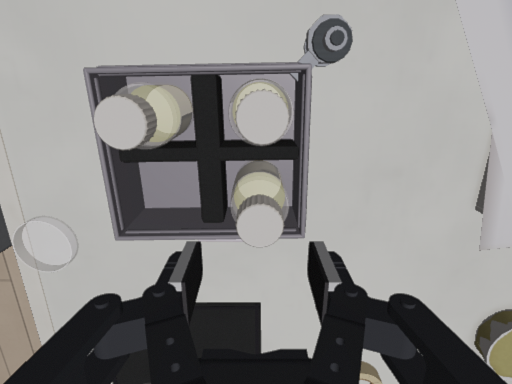

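```bash
python3 -m handwheel '[[0.003,0,0,0,0,0,0.65],[0.003,0,-0.02,0,0,0,0.65],[0.003,0,-0.04,0,0,0,0.65],[0.003,0,-0.055,0,0,0,0.65],[0.003,0,-0.06,0,0,0,0.65],[0.003,0,-0.06,0,0,0,0.65],[0.003,0,-0.06,0,0,0,0.65]]' 40
python3 -m handwheel '[[0,0,0,0,0,0,0.3],[0,0,0,0,0,0,0.1],[0,0,0,0,0,0,0.1],[0,0,0,0,0,0,0.1],[0,0,0,0,0,0,0.1]]' 40
```

```text
time: 19.55
tool_pos: [599.4, 101.0, 87.3]
tcp_rot: [[-0.005, 1.0, 0.002], [1.0, 0.005, 0.0], [0.0, 0.002, -1.0]]
wrist_force: [-0.3, -0.3, 0.6]
gripper_width: 55.8
grip_force: 0.0
time: 19.97
tool_pos: [599.7, 101.3, 87.9]
tcp_rot: [[-0.005, 1.0, 0.003], [1.0, 0.005, 0.0], [0.0, 0.003, -1.0]]
wrist_force: [-1.5, 0.3, 6.7]
gripper_width: 31.2
grip_force: 38.7
```

```bash
python3 -m handwheel '[[0,0,0.01,0,0,0,0.1],[0,0,0.025,0,0,0,0.1],[0,0,0.045,0,0,0,0.1],[0,0,0.07,0,0,0,0.1],[0,0,0.1,0,0,0,0.1],[0,-0.005,0.125,0,0,0,0.1],[-0.004,-0.025,0.13,0,0,0,0.1],[-0.009,-0.06,0.13,0,0,0,0.1],[-0.014,-0.095,0.13,0,0,0,0.1],[-0.02,-0.13,0.13,0,0,0,0.1],[-0.026,-0.165,0.13,0,0,0,0.1],[-0.031,-0.2,0.13,0,0,0,0.1],[-0.037,-0.235,0.13,0,0,0,0.1],[-0.042,-0.265,0.13,0,0,0,0.1],[-0.045,-0.285,0.125,0,0,0,0.1],[-0.045,-0.29,0.1,0,0,0,0.1],[-0.045,-0.29,0.07,0,0,0,0.1],[-0.045,-0.29,0.04,0,0,0,0.1],[-0.045,-0.29,0.02,0,0,0,0.1],[-0.045,-0.29,0.015,0,0,0,0.1]]'
python3 -m handwheel '[[0,0,-0.004,0,0,0,0.1],[0,0,-0.008,0,0,0,0.1],[0,0,-0.01,0,0,0,0.1],[0,0,-0.012,0,0,0,0.1],[0,0,-0.012,0,0,0,0.1]]'
```

```text
time: 21.63
tool_pos: [550.4, -187.5, 95.9]
tcp_rot: [[-0.005, 1.0, -0.008], [1.0, 0.005, 0.004], [0.004, -0.008, -1.0]]
wrist_force: [-0.4, 0.7, -1.6]
gripper_width: 30.8
grip_force: 39.2
time: 22.05
tool_pos: [554.1, -189.0, 89.8]
tcp_rot: [[-0.005, 1.0, 0.002], [1.0, 0.005, -0.001], [-0.001, 0.002, -1.0]]
wrist_force: [-0.7, 0.3, -1.6]
gripper_width: 30.8
grip_force: 39.2
```

```bash
python3 -m handwheel '[[0,0,-0.001,0,0,0,0.1],[0,0,-0.002,0,0,0,0.1],[0,0,-0.003,0,0,0,0.1],[0,0,-0.003,0,0,0,0.1]]'
```

```text
time: 22.38
tool_pos: [554.3, -189.4, 87.9]
tcp_rot: [[-0.005, 1.0, 0.001], [1.0, 0.005, -0.001], [-0.001, 0.001, -1.0]]
wrist_force: [-3.5, 0.5, 6.0]
gripper_width: 30.7
grip_force: 40.2
```

```bash
python3 -m handwheel '[[0,0,0.001,0,0,0,0.3],[0,0,0.001,0,0,0,0.65],[0,0,0.001,0,0,0,0.65],[0,0,0.001,0,0,0,0.65],[0,0,0.02,0,0,0,0.65],[0,0,0.05,0,0,0,0.65],[0,0,0.09,0,0,0,0.65],[0,0.01,0.125,0,0,0,0.65],[-0.004,0.045,0.14,0,0,0,0.65],[-0.008,0.085,0.14,0,0,0,0.65],[-0.012,0.125,0.14,0,0,0,0.65],[-0.016,0.165,0.14,0,0,0,0.65],[-0.02,0.205,0.14,0,0,0,0.65],[-0.024,0.245,0.14,0,0,0,0.65],[-0.028,0.285,0.14,0,0,0,0.65],[-0.033,0.325,0.13,0,0,0,0.65],[-0.037,0.35,0.1,0,0,0,0.65],[-0.037,0.355,0.07,0,0,0,0.65],[-0.037,0.355,0.06,0,0,0,0.65],[-0.037,0.355,0.06,0,0,0,0.65]]'
python3 -m handwheel '[[0,0,0,0,0,0,0.65],[0,0,0,0,0,0,0.65]]'
python3 - <<'E'
from h import *
o=st();shot('wrist','w13')
cal=manip.calibration('wrist');x,y,z=o['tool_pos'];print('want',pj(cal,[x,y,109]))
shot('scene','s13');find('scene',['crate_far_corner','crate_inside','bottle_1_mid']);shot('top','t13');find('top',['crate','crate_inside','bottle_1_mid'])
E
```

```text
time: 24.05
tool_pos: [513.8, 165.9, 141.8]
tcp_rot: [[-0.006, 1.0, -0.007], [1.0, 0.006, -0.002], [-0.002, -0.007, -1.0]]
wrist_force: [-0.4, 0.1, -0.7]
gripper_width: 55.7
grip_force: 0.0
time: 24.22
tool_pos: [518.0, 165.5, 147.8]
tcp_rot: [[-0.004, 1.0, 0.003], [1.0, 0.004, 0.0], [0.0, 0.003, -1.0]]
wrist_force: [0.6, -0.8, -0.8]
gripper_width: 55.2
grip_force: 0.0
t 24.22 tcp [518.  165.5 147.8] F [ 0.6 -0.8 -0.8] w 55.2 gf 0.0
want [255.17747833 223.06479282]
scene crate_far_corner [([716.0, -166.0, -0.0], 0.65), ([482.0, 66.0, 48.0], 0.58)]
scene crate_inside [([555.0, 130.0, -2.0], 0.71)]
scene bottle_1_mid [([599.0, 168.0, 56.0], 0.81), ([573.0, 56.0, 36.0], 0.32)]
top crate [([649.0, 220.0, -4.0], 0.79), ([376.0, 26.0, 0.0], 0.45)]
top crate_inside [([648.0, 220.0, -2.0], 0.63), ([556.0, 134.0, -0.0], 0.6)]
top bottle_1_mid [([595.0, 165.0, 57.0], 0.43), ([650.0, 218.0, -0.0], 0.38)]
```

View pics/w13.png

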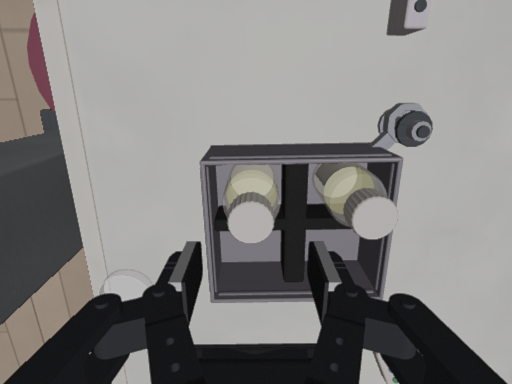

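Cap A sits at (250,221), wanted 255 → shift −3 mm in x. The crate is unmoved.

```bash
python3 -m handwheel '[[-0.003,0,0,0,0,0,0.65],[-0.003,0.001,-0.02,0,0,0,0.65],[-0.003,0.001,-0.04,0,0,0,0.65],[-0.003,0.001,-0.055,0,0,0,0.65],[-0.003,0.001,-0.059,0,0,0,0.65],[-0.003,0.001,-0.059,0,0,0,0.65],[-0.003,0.001,-0.059,0,0,0,0.65]]' 40
python3 -m handwheel '[[0,0,0,0,0,0,0.3],[0,0,0,0,0,0,0.1],[0,0,0,0,0,0,0.1],[0,0,0,0,0,0,0.1],[0,0,0,0,0,0,0.1]]' 40
```

```text
time: 25.25
tool_pos: [513.7, 167.3, 87.3]
tcp_rot: [[-0.005, 1.0, 0.0], [1.0, 0.005, 0.0], [0.0, 0.0, -1.0]]
wrist_force: [-0.8, -0.9, 0.2]
gripper_width: 55.3
grip_force: 0.0
time: 25.67
tool_pos: [514.7, 167.4, 88.5]
tcp_rot: [[-0.005, 1.0, 0.003], [1.0, 0.005, 0.001], [0.0, 0.003, -1.0]]
wrist_force: [-0.3, -0.2, 6.0]
gripper_width: 30.6
grip_force: 39.8
```

```bash
python3 -m handwheel '[[0,0,0.01,0,0,0,0.1],[0,0,0.025,0,0,0,0.1],[0,0,0.045,0,0,0,0.1],[0,0,0.07,0,0,0,0.1],[0,0,0.1,0,0,0,0.1],[0,-0.005,0.125,0,0,0,0.1],[-0.005,-0.025,0.13,0,0,0,0.1],[-0.012,-0.06,0.13,0,0,0,0.1],[-0.019,-0.095,0.13,0,0,0,0.1],[-0.026,-0.13,0.13,0,0,0,0.1],[-0.033,-0.165,0.13,0,0,0,0.1],[-0.04,-0.2,0.13,0,0,0,0.1],[-0.046,-0.235,0.13,0,0,0,0.1],[-0.051,-0.255,0.13,0,0,0,0.1],[-0.052,-0.264,0.125,0,0,0,0.1],[-0.052,-0.266,0.1,0,0,0,0.1],[-0.052,-0.266,0.07,0,0,0,0.1],[-0.052,-0.266,0.04,0,0,0,0.1],[-0.052,-0.266,0.02,0,0,0,0.1],[-0.052,-0.266,0.015,0,0,0,0.1]]'
python3 -m handwheel '[[0,0,-0.004,0,0,0,0.1],[0,0,-0.008,0,0,0,0.1],[0,0,-0.01,0,0,0,0.1],[0,0,-0.012,0,0,0,0.1],[0,0,-0.012,0,0,0,0.1]]'
python3 -m handwheel '[[0,0,-0.001,0,0,0,0.1],[0,0,-0.002,0,0,0,0.1],[0,0,-0.003,0,0,0,0.1],[0,0,-0.003,0,0,0,0.1]]'
```

```text
time: 27.33
tool_pos: [458.2, -96.9, 96.7]
tcp_rot: [[-0.006, 1.0, -0.008], [1.0, 0.006, 0.004], [0.004, -0.008, -1.0]]
wrist_force: [-1.5, 0.7, -0.8]
gripper_width: 30.6
grip_force: 39.7
time: 27.75
tool_pos: [462.2, -99.0, 90.7]
tcp_rot: [[-0.005, 1.0, 0.002], [1.0, 0.005, -0.001], [-0.001, 0.002, -1.0]]
wrist_force: [-0.1, 0.6, -1.3]
gripper_width: 30.9
grip_force: 39.7
time: 28.08
tool_pos: [462.3, -99.2, 88.4]
tcp_rot: [[-0.005, 1.0, 0.001], [1.0, 0.005, -0.001], [-0.001, 0.001, -1.0]]
wrist_force: [-1.5, 0.7, 5.6]
gripper_width: 31.0
grip_force: 40.3
```

```bash
python3 -m handwheel '[[0,0,0.001,0,0,0,0.3],[0,0,0.001,0,0,0,0.65],[0,0,0.001,0,0,0,0.65],[0,0,0.001,0,0,0,0.65],[0,0,0.02,0,0,0,0.65],[0,0,0.05,0,0,0,0.65],[0,0,0.09,0,0,0,0.65],[0.005,0.01,0.125,0,0,0,0.65],[0.02,0.04,0.14,0,0,0,0.65],[0.038,0.075,0.14,0,0,0,0.65],[0.056,0.11,0.14,0,0,0,0.65],[0.074,0.145,0.14,0,0,0,0.65],[0.092,0.18,0.14,0,0,0,0.65],[0.11,0.215,0.14,0,0,0,0.65],[0.125,0.245,0.14,0,0,0,0.65],[0.135,0.264,0.12,0,0,0,0.65],[0.137,0.268,0.09,0,0,0,0.65],[0.137,0.268,0.065,0,0,0,0.65],[0.137,0.268,0.06,0,0,0,0.65],[0.137,0.268,0.06,0,0,0,0.65]]'
python3 -m handwheel '[[0,0,0,0,0,0,0.65],[0,0,0,0,0,0,0.65]]'
python3 - <<'E'
from h import *
o=st();shot('wrist','w14')
cal=manip.calibration('wrist');x,y,z=o['tool_pos'];print('want',pj(cal,[x,y,109]))
shot('scene','s14');find('scene',['crate_far_corner','crate_inside'])
E
```

```text
time: 29.75
tool_pos: [596.6, 169.0, 143.6]
tcp_rot: [[-0.005, 1.0, -0.006], [1.0, 0.005, -0.001], [-0.001, -0.006, -1.0]]
wrist_force: [0.5, -0.0, -0.3]
gripper_width: 55.4
grip_force: 0.0
time: 29.92
tool_pos: [599.8, 169.0, 149.3]
tcp_rot: [[-0.004, 1.0, 0.004], [1.0, 0.004, 0.001], [0.001, 0.004, -1.0]]
wrist_force: [-0.3, 0.0, -0.2]
gripper_width: 55.9
grip_force: 0.0
t 29.92 tcp [599.8 169.  149.3] F [-0.3  0.  -0.2] w 55.9 gf 0.0
want [255.2720486  222.19994997]
scene crate_far_corner [([481.0, 66.0, 49.0], 0.77), ([637.0, 326.0, 35.0], 0.72), ([551.0, -196.0, 57.0], 0.33)]
scene crate_inside [([554.0, 133.0, -0.0], 0.82)]
```

View pics/w14.png

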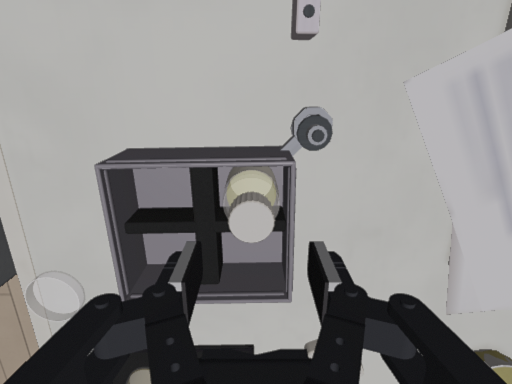

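Cap B at (251,221), wanted 255: −3 mm in x, then grip and carry to (552,−99).

```bash
python3 -m handwheel '[[-0.003,0,0,0,0,0,0.65],[-0.003,0,-0.02,0,0,0,0.65],[-0.003,0,-0.04,0,0,0,0.65],[-0.003,0,-0.055,0,0,0,0.65],[-0.003,0,-0.06,0,0,0,0.65],[-0.003,0,-0.06,0,0,0,0.65],[-0.003,0,-0.06,0,0,0,0.65]]' 40
python3 -m handwheel '[[0,0,0,0,0,0,0.3],[0,0,0,0,0,0,0.1],[0,0,0,0,0,0,0.1],[0,0,0,0,0,0,0.1],[0,0,0,0,0,0,0.1]]' 40
```

```text
time: 30.7
tool_pos: [595.7, 169.2, 87.4]
tcp_rot: [[-0.005, 1.0, 0.0], [1.0, 0.005, 0.0], [0.0, 0.0, -1.0]]
wrist_force: [0.4, -0.1, -0.4]
gripper_width: 55.7
grip_force: 0.0
time: 31.12
tool_pos: [596.7, 169.4, 88.7]
tcp_rot: [[-0.005, 1.0, 0.003], [1.0, 0.005, 0.0], [0.0, 0.003, -1.0]]
wrist_force: [-1.1, -0.2, 5.8]
gripper_width: 30.9
grip_force: 39.8
```

```bash
python3 -m handwheel '[[0,0,0.01,0,0,0,0.1],[0,0,0.025,0,0,0,0.1],[0,0,0.045,0,0,0,0.1],[0,0,0.07,0,0,0,0.1],[0,0,0.1,0,0,0,0.1],[0,-0.005,0.125,0,0,0,0.1],[-0.004,-0.025,0.13,0,0,0,0.1],[-0.01,-0.06,0.13,0,0,0,0.1],[-0.015,-0.095,0.13,0,0,0,0.1],[-0.021,-0.13,0.13,0,0,0,0.1],[-0.027,-0.165,0.13,0,0,0,0.1],[-0.032,-0.2,0.13,0,0,0,0.1],[-0.038,-0.235,0.13,0,0,0,0.1],[-0.042,-0.257,0.13,0,0,0,0.1],[-0.043,-0.266,0.125,0,0,0,0.1],[-0.043,-0.268,0.1,0,0,0,0.1],[-0.043,-0.268,0.07,0,0,0,0.1],[-0.043,-0.268,0.04,0,0,0,0.1],[-0.043,-0.268,0.02,0,0,0,0.1],[-0.043,-0.268,0.015,0,0,0,0.1]]'
python3 -m handwheel '[[0,0,-0.004,0,0,0,0.1],[0,0,-0.008,0,0,0,0.1],[0,0,-0.01,0,0,0,0.1],[0,0,-0.012,0,0,0,0.1],[0,0,-0.012,0,0,0,0.1]]'
python3 -m handwheel '[[0,0,-0.001,0,0,0,0.1],[0,0,-0.002,0,0,0,0.1],[0,0,-0.003,0,0,0,0.1],[0,0,-0.003,0,0,0,0.1]]'
```

```text
time: 32.78
tool_pos: [549.0, -97.1, 96.3]
tcp_rot: [[-0.005, 1.0, -0.009], [1.0, 0.005, 0.003], [0.003, -0.009, -1.0]]
wrist_force: [-0.7, 0.5, -1.8]
gripper_width: 31.0
grip_force: 39.8
time: 33.2
tool_pos: [553.2, -98.9, 90.8]
tcp_rot: [[-0.005, 1.0, 0.002], [1.0, 0.005, -0.0], [-0.0, 0.002, -1.0]]
wrist_force: [0.1, -0.3, -0.2]
gripper_width: 30.8
grip_force: 39.8
time: 33.53
tool_pos: [553.4, -99.2, 88.6]
tcp_rot: [[-0.005, 1.0, 0.002], [1.0, 0.005, -0.001], [-0.001, 0.002, -1.0]]
wrist_force: [-1.4, 0.2, 4.8]
gripper_width: 31.0
grip_force: 40.5
```

```bash
python3 -m handwheel '[[0,0,0.001,0,0,0,0.3],[0,0,0.001,0,0,0,0.65],[0,0,0.001,0,0,0,0.65],[0,0,0.001,0,0,0,0.65],[0,0,0.02,0,0,0,0.65],[0,0,0.05,0,0,0,0.65],[0,0,0.09,0,0,0,0.65],[0,0,0.125,0,0,0,0.4],[-0.01,0.03,0.14,0,0,0,0],[-0.025,0.06,0.14,0,0,0,0],[-0.04,0.095,0.14,0,0,0,0],[-0.055,0.125,0.14,0,0,0,0],[-0.056,0.129,0.14,0,0,0,0],[-0.056,0.129,0.14,0,0,0,0]]'
python3 - <<'E'
from h import *
o=st();shot('wrist','w15')
shot('scene','s15');shot('top','t15');find('scene',['crate_far_corner','crate_inside','crate','bottle_1_mid','unloading_stop']);find('wrist',['crate_far_corner','unloading_stop','crate_inside'])
E
```

```text
time: 34.7
tool_pos: [495.9, 31.6, 226.8]
tcp_rot: [[-0.008, 1.0, 0.001], [1.0, 0.008, -0.0], [-0.0, 0.001, -1.0]]
wrist_force: [1.3, -0.3, 0.2]
gripper_width: 0.0
grip_force: 0.0
t 34.7 tcp [495.9  31.6 226.8] F [ 1.3 -0.3  0.2] w 0.0 gf 0.0
scene crate_far_corner [([480.0, 68.0, 50.0], 0.73)]
scene crate_inside [([556.0, 129.0, 1.0], 0.88), ([635.0, 327.0, 36.0], 0.25)]
scene crate [([648.0, 218.0, -0.0], 0.93), ([481.0, 68.0, 49.0], 0.66)]
scene bottle_1_mid [([555.0, -99.0, 53.0], 0.94)]
scene unloading_stop [([572.0, 57.0, 38.0], 0.72)]
wrist crate_far_corner [([480.0, 64.0, 52.0], 0.59)]
wrist unloading_stop [([576.0, 50.0, 33.0], 0.56)]
wrist crate_inside [([553.0, 132.0, 4.0], 0.81)]
```

View pics/w15.png

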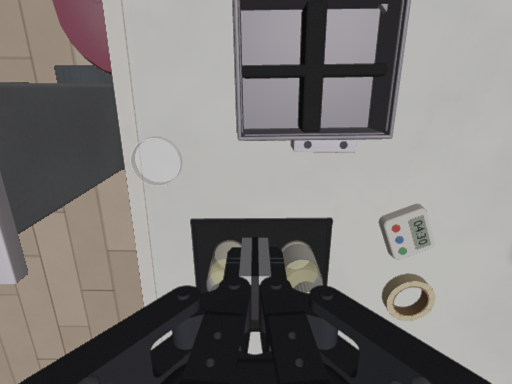

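View pics/s15.png

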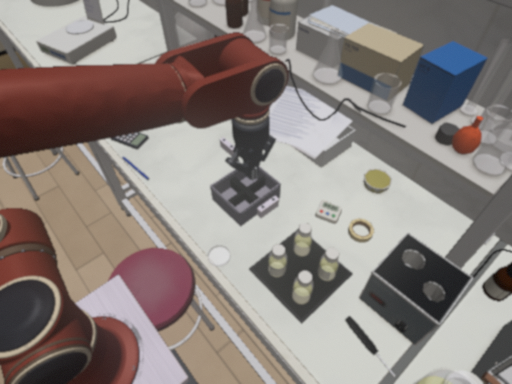

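Bottles stand upright on the mat ((304,238), (278,261), (329,264), (302,287)); the empty crate lies along its stop (wrist row 137). Lower beside the y=152 side and compute the return arc.

```bash
python3 -m handwheel '[[0,0,-0.04,0,0,0,0],[0,0,-0.08,0,0,0,0],[0,0,-0.12,0,0,0,0],[0,0,-0.16,0,0,0,0],[0,0,-0.185,0,0,0,0],[0,0,-0.192,0,0,0,0],[0,0,-0.192,0,0,0,0],[0,0.01,-0.192,0,0,0,0],[0,0.01,-0.192,0,0,0,0]]'
python3 - <<'E'
from h import *
o=st();p=o['tool_pos'][:2]; print(np.round(o['joint_positions'],2))
P=np.array([648.5,218])
for a in np.arange(0,91,3):
    t=np.radians(180-a); c,s=np.cos(t),np.sin(t); X=np.array([151,162.5])
    q=P+[c*X[0]-s*X[1],s*X[0]+c*X[1]]
    if a==0: print('q0',q)
    print(a,np.round((q-p)/1000,3).tolist(),round(-np.radians(a),3))
E
```

```text
time: 36.0
tool_pos: [498.7, 41.2, 37.5]
tcp_rot: [[-0.005, 1.0, 0.005], [1.0, 0.005, 0.0], [0.0, 0.005, -1.0]]
wrist_force: [0.4, -0.0, -0.1]
gripper_width: -0.4
grip_force: 0.0
t 36.0 tcp [498.7  41.2  37.5] F [ 0.4 -0.  -0.1] w -0.4 gf 0.0
[-0.07 -0.04  2.05  0.    1.12 -0.07]
q0 [497.5  55.5]
0 [-0.001, 0.014] -0.0
3 [-0.009, 0.022] -0.052
6 [-0.017, 0.031] -0.105
9 [-0.025, 0.04] -0.157
12 [-0.032, 0.049] -0.209
15 [-0.038, 0.059] -0.262
18 [-0.044, 0.069] -0.314
21 [-0.049, 0.079] -0.367
24 [-0.054, 0.09] -0.419
27 [-0.058, 0.101] -0.471
30 [-0.062, 0.112] -0.524
33 [-0.065, 0.123] -0.576
36 [-0.068, 0.134] -0.628
39 [-0.07, 0.146] -0.681
42 [-0.071, 0.157] -0.733
45 [-0.072, 0.169] -0.785
48 [-0.072, 0.18] -0.838
51 [-0.071, 0.192] -0.89
54 [-0.07, 0.203] -0.942
57 [-0.069, 0.215] -0.995
60 [-0.066, 0.226] -1.047
63 [-0.064, 0.238] -1.1
66 [-0.06, 0.249] -1.152
69 [-0.056, 0.26] -1.204
72 [-0.051, 0.27] -1.257
75 [-0.046, 0.281] -1.309
78 [-0.041, 0.291] -1.361
81 [-0.034, 0.301] -1.414
84 [-0.028, 0.31] -1.466
87 [-0.02, 0.319] -1.518
90 [-0.013, 0.328] -1.571
```

```bash
python3 -m handwheel '[[0,0.007,0,0,0,0,0],[-0.001,0.014,0,0,0,0,0],[-0.009,0.022,0,0,0,-0.052,0],[-0.017,0.031,0,0,0,-0.105,0],[-0.025,0.04,0,0,0,-0.157,0],[-0.032,0.049,0,0,0,-0.209,0],[-0.038,0.059,0,0,0,-0.262,0],[-0.044,0.069,0,0,0,-0.314,0],[-0.049,0.079,0,0,0,-0.367,0],[-0.054,0.09,0,0,0,-0.419,0]]'
python3 -m handwheel '[[-0.004,0.011,0,0,0,-0.052,0],[-0.008,0.022,0,0,0,-0.105,0],[-0.011,0.033,0,0,0,-0.157,0],[-0.014,0.044,0,0,0,-0.209,0],[-0.016,0.056,0,0,0,-0.262,0],[-0.017,0.067,0,0,0,-0.314,0],[-0.018,0.079,0,0,0,-0.366,0],[-0.018,0.09,0,0,0,-0.419,0],[-0.017,0.102,0,0,0,-0.471,0],[-0.016,0.113,0,0,0,-0.523,0]]'
python3 - <<'E'
from h import *
o=st();shot('top','t16');find('top',['crate_far_corner','crate_inside','crate']);shot('scene','s16');find('scene',['crate_far_corner','crate_inside','crate'])
E
```

```text
time: 36.83
tool_pos: [442.4, 129.9, 36.4]
tcp_rot: [[0.404, 0.915, 0.0], [0.915, -0.404, -0.003], [-0.003, 0.002, -1.0]]
wrist_force: [-3.4, -6.5, 5.3]
gripper_width: -0.3
grip_force: 3.5
time: 37.67
tool_pos: [426.1, 244.1, 35.8]
tcp_rot: [[0.807, 0.591, -0.0], [0.591, -0.807, -0.001], [-0.001, 0.001, -1.0]]
wrist_force: [-2.5, -2.3, 1.5]
gripper_width: 0.1
grip_force: 1.6
t 37.67 tcp [426.1 244.1  35.8] F [-2.5 -2.3  1.5] w 0.1 gf 1.6
top crate_far_corner []
top crate_inside [([523.0, 242.0, 5.0], 0.87), ([643.0, 329.0, 36.0], 0.42)]
top crate [([650.0, 214.0, -4.0], 0.87)]
scene crate_far_corner [([428.0, 269.0, 48.0], 0.98)]
scene crate_inside [([522.0, 240.0, -2.0], 0.64)]
scene crate [([646.0, 213.0, 2.0], 0.88)]
```

```bash
python3 -m handwheel '[[0.001,0.012,0,0,0,-0.053,0],[0.004,0.023,0,0,0,-0.105,0],[0.006,0.035,0,0,0,-0.158,0],[0.01,0.046,0,0,0,-0.21,0],[0.014,0.057,0,0,0,-0.262,0],[0.019,0.067,0,0,0,-0.315,0],[0.024,0.078,0,0,0,-0.367,0],[0.029,0.088,0,0,0,-0.419,0],[0.036,0.098,0,0,0,-0.472,0],[0.039,0.1025,0,0,0,-0.498,0],[0.042,0.107,0,0,0,-0.524,0],[0.042,0.107,0,0,0,-0.524,0]]'
python3 -m handwheel '[[0.0025,0.003,0,0,0,-0.017,0],[0.005,0.006,0,0,0,-0.035,0],[0.0075,0.009,0,0,0,-0.052,0],[0.0075,0.009,0,0,0,-0.052,0]]'
python3 -m handwheel '[[0.0025,0.003,0,0,0,-0.017,0],[0.005,0.006,0,0,0,-0.035,0],[0.007,0.008,0,0,0,-0.05,0],[0.007,0.008,0,0,0,-0.05,0]]'
```

```text
time: 39.07
tool_pos: [468.5, 350.5, 34.7]
tcp_rot: [[0.994, 0.109, -0.001], [0.109, -0.994, 0.0], [-0.001, -0.0, -1.0]]
wrist_force: [0.3, 0.4, 0.3]
gripper_width: -0.1
grip_force: 0.2
time: 39.4
tool_pos: [476.4, 359.6, 34.7]
tcp_rot: [[0.998, 0.057, 0.001], [0.057, -0.998, 0.001], [0.001, -0.001, -1.0]]
wrist_force: [-1.4, 0.2, -0.1]
gripper_width: 0.0
grip_force: 0.6
time: 39.73
tool_pos: [483.6, 367.7, 34.8]
tcp_rot: [[1.0, 0.007, 0.001], [0.007, -1.0, 0.0], [0.001, -0.0, -1.0]]
wrist_force: [-0.3, 0.1, 0.1]
gripper_width: -0.2
grip_force: 0.5
```

```bash
python3 -m handwheel '[[0.002,0,0,0,0,0,0],[0.003,0,0,0,0,0,0],[0.003,0,0,0,0,0,0]]'
python3 -m handwheel '[[0.001,0,0,0,0,0,0],[0.002,0,0,0,0,0,0],[0.003,0,0,0,0,0,0],[0.003,0,0,0,0,0,0]]'
```

```text
time: 39.98
tool_pos: [485.6, 367.9, 34.9]
tcp_rot: [[1.0, 0.008, -0.001], [0.008, -1.0, 0.001], [-0.001, -0.001, -1.0]]
wrist_force: [-3.7, 3.4, 0.4]
gripper_width: 0.0
grip_force: 2.0
time: 40.32
tool_pos: [487.4, 368.5, 34.8]
tcp_rot: [[1.0, 0.008, -0.003], [0.008, -1.0, 0.002], [-0.003, -0.002, -1.0]]
wrist_force: [-7.2, 3.8, 3.0]
gripper_width: 0.0
grip_force: 3.9
```

```bash
python3 - <<'E'
from h import *
o=st();shot('top','t17');find('top',['crate_far_corner','crate_inside','crate','dock','parking_stop']);shot('scene','s17');find('scene',['crate_far_corner','crate_inside','crate','parking_stop'])
E
```

```text
t 40.32 tcp [487.4 368.5  34.8] F [-7.2  3.8  3. ] w 0.0 gf 3.9
top crate_far_corner [([651.0, 221.0, -2.0], 0.48)]
top crate_inside [([567.0, 315.0, 3.0], 0.87)]
top crate [([648.0, 216.0, -1.0], 0.93), ([564.0, 312.0, 2.0], 0.48)]
top dock [([650.0, 216.0, -1.0], 0.58)]
top parking_stop [([641.0, 324.0, 37.0], 0.76)]
scene crate_far_corner [([503.0, 390.0, 51.0], 0.82)]
scene crate_inside [([562.0, 310.0, -2.0], 0.91)]
scene crate [([644.0, 215.0, -0.0], 0.74)]
scene parking_stop [([649.0, 212.0, -1.0], 0.38)]
```

Still easing in; push on until the stop takes it.

```bash
python3 -m handwheel '[[0.001,0,0,0,0,0,0],[0.003,0,0,0,0,0,0],[0.003,0,0,0,0,0,0]]'
python3 -m handwheel '[[0.001,0,0,0,0,0,0],[0.003,0,0,0,0,0,0],[0.003,0,0,0,0,0,0]]'
```

```text
time: 41.12
tool_pos: [487.4, 368.5, 34.7]
tcp_rot: [[1.0, 0.008, -0.011], [0.008, -1.0, 0.001], [-0.011, -0.001, -1.0]]
wrist_force: [-19.1, 3.6, 9.9]
gripper_width: 0.4
grip_force: 9.5
time: 41.37
tool_pos: [487.4, 368.7, 34.7]
tcp_rot: [[1.0, 0.008, -0.018], [0.008, -1.0, 0.0], [-0.018, -0.0, -1.0]]
wrist_force: [-30.4, 2.9, 16.8]
gripper_width: -0.0
grip_force: 14.8
```

```bash
python3 -m handwheel '[[-0.006,0,0,0,0,0,0],[-0.02,0,0,0,0,0,0],[-0.045,0,0,0,0,0,0],[-0.06,0,0.02,0,0,0,0],[-0.06,0,0.06,0,0,0,0],[-0.06,0,0.1,0,0,0,0],[-0.06,0,0.14,0,0,0,0],[-0.06,0,0.18,0,0,0,0],[-0.06,0,0.22,0,0,0,0],[-0.06,0,0.22,0,0,0,0],[-0.06,0,0.22,0,0,0,0]]'
python3 - <<'E'
from h import *
o=st();im=shot('top','t18');find('top',['crate_far_corner','crate_inside','crate','dock','parking_stop']);s=shot('scene','s18');find('scene',['crate_far_corner','crate_inside','crate','parking_stop','bottle_1_mid','timer','tape_roll','petri_dish']);w=shot('wrist','w18')
find('wrist',['crate_far_corner','crate'])
a=cv2.resize(im[120:260,150:400],(800,448),interpolation=2);cv2.imwrite('pics/t18c.png',a[:,:,::-1])
E
```

```text
time: 42.28
tool_pos: [437.4, 368.0, 259.7]
tcp_rot: [[1.0, 0.007, 0.009], [0.007, -1.0, 0.004], [0.009, -0.004, -1.0]]
wrist_force: [-0.2, 0.7, -0.7]
gripper_width: -0.3
grip_force: 0.0
t 42.28 tcp [437.4 368.  259.7] F [-0.2  0.7 -0.7] w -0.3 gf 0.0
top crate_far_corner [([503.0, 389.0, 52.0], 0.62)]
top crate_inside [([564.0, 310.0, 2.0], 0.63)]
top crate [([650.0, 212.0, -4.0], 0.78)]
top dock [([651.0, 217.0, -2.0], 0.67)]
top parking_stop [([641.0, 326.0, 38.0], 0.81), ([565.0, 314.0, -0.0], 0.61), ([460.0, -194.0, 59.0], 0.44), ([574.0, 56.0, 34.0], 0.16)]
scene crate_far_corner [([499.0, 392.0, 47.0], 0.61), ([563.0, 312.0, 2.0], 0.4)]
scene crate_inside [([563.0, 312.0, -0.0], 0.92), ([457.0, -194.0, 56.0], 0.7)]
scene crate [([650.0, 213.0, 0.0], 0.85), ([463.0, -101.0, 57.0], 0.25)]
scene parking_stop []
scene bottle_1_mid [([555.0, -99.0, 57.0], 0.78)]
scene timer [([698.0, -66.0, -1.0], 0.63)]
scene tape_roll [([718.0, -166.0, -0.0], 0.69)]
scene petri_dish [([374.0, 31.0, 2.0], 0.94), ([716.0, -168.0, 1.0], 0.55)]
wrist crate_far_corner [([501.0, 389.0, 48.0], 0.9)]
wrist crate []
```

View pics/t18c.png

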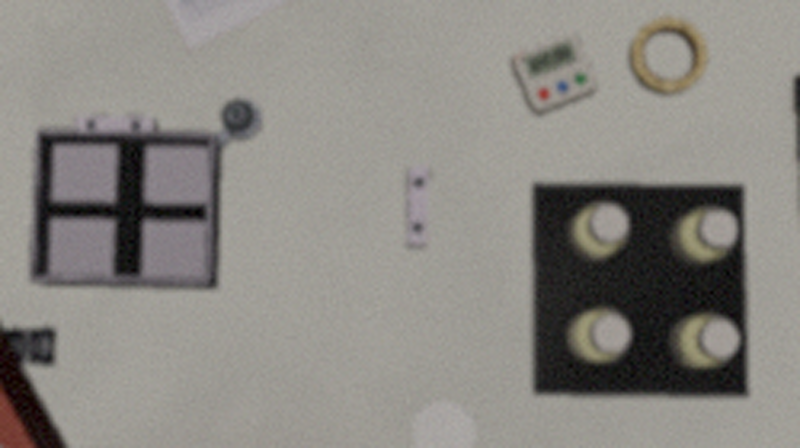

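View pics/w18.png

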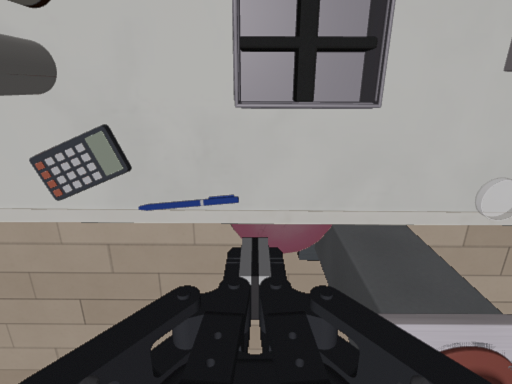

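```bash
python3 - <<'E'
from h import *
def edge(c,A,B,z,n=25,h=6):
    # subpixel strongest gradient across line A-B (world), returns fitted world angle & offset
    cal=manip.calibration(c); g=cv2.GaussianBlur(cv2.cvtColor(cv2.imread(f'pics/{c[0]}18.png'),cv2.COLOR_BGR2GRAY),(3,3),0).astype(np.float32)
    A,B=np.array(A,float),np.array(B,float); d=(B-A)/np.linalg.norm(B-A); nn=np.array([-d[1],d[0]]); pts=[]
    s=np.arange(-12,12,.25)
    for k in np.linspace(.1,.9,n):
        q=A+k*(B-A); uv=np.array([pj(cal,[*(q+nn*x),z]) for x in s],np.float32)
        v=cv2.remap(g,uv[:,0].reshape(1,-1),uv[:,1].reshape(1,-1),cv2.INTER_LINEAR)[0]
        i=np.argmax(np.abs(np.gradient(v))); pts.append([k*np.linalg.norm(B-A),s[i]])
    pts=np.array(pts); m=np.median(pts[:,1]); 
    for _ in range(3):
        f=np.polyfit(pts[:,0],pts[:,1],1); r=abs(np.polyval(f,pts[:,0])-pts[:,1]); pts=pts[r<max(1.5,np.median(r)*2)]
    print(c,A,B,'angle deg',round(np.degrees(np.arctan(f[0])),2),'offs start/end',np.round([f[1],np.polyval(f,np.linalg.norm(B-A))],1),len(pts))
edge('top',(496.5,237),(496.5,393),66); edge('wrist',(496.5,237),(496.5,393),66)
edge('top',(628,393),(497,393),66)
edge('top',(628,237),(497,237),66); edge('wrist',(600,393),(497,393),66)
edge('top',(538,64),(608,64),35); edge('top',(538,46),(608,46),35)
edge('top',(647,292),(647,362),35)
edge('top',(414,-49),(604,-49),4); edge('top',(414,-239),(414,-49),4)
print(pj(manip.calibration('wrist'),[496.5,393,66]))
E
```

```text
top [496.5 237. ] [496.5 393. ] angle deg 0.89 offs start/end [1.9 4.3] 21
wrist [496.5 237. ] [496.5 393. ] angle deg 0.44 offs start/end [-0.9  0.3] 24
top [628. 393.] [497. 393.] angle deg 0.71 offs start/end [5.4 7. ] 20
top [628. 237.] [497. 237.] angle deg 1.07 offs start/end [ 8.3 10.7] 21
wrist [600. 393.] [497. 393.] angle deg 2.7 offs start/end [3.5 8.4] 25
top [538.  64.] [608.  64.] angle deg 5.84 offs start/end [-5.3  1.9] 25
top [538.  46.] [608.  46.] angle deg 0.97 offs start/end [5.2 6.4] 14
top [647. 292.] [647. 362.] angle deg -4.05 offs start/end [12.6  7.6] 15
top [414. -49.] [604. -49.] angle deg 0.5 offs start/end [-2.  -0.3] 23
top [ 414. -239.] [414. -49.] angle deg -0.11 offs start/end [0.6 0.2] 24
[231.87346275 108.13005504]
```

The picture shows the crate parked under its stop, four bottles upright on the mat, bystanders in place; tilt is within 0.5–0.9°. One firm press opposite the middle of the stop to seat it flat.

```bash
python3 -m handwheel '[[0,-0.025,-0.03,0,0,0,0],[0,-0.048,-0.07,0,0,0,0],[0,-0.048,-0.11,0,0,0,0],[0,-0.048,-0.15,0,0,0,0],[0,-0.048,-0.19,0,0,0,0],[0,-0.048,-0.215,0,0,0,0],[0.02,-0.048,-0.22,0,0,0,0],[0.038,-0.048,-0.22,0,0,0,0],[0.044,-0.048,-0.22,0,0,0,0],[0.046,-0.048,-0.22,0,0,0,0],[0.048,-0.048,-0.22,0,0,0,0],[0.05,-0.048,-0.22,0,0,0,0]]'
python3 -m handwheel '[[0.002,0,0,0,0,0,0],[0.004,0,0,0,0,0,0],[0.004,0,0,0,0,0,0]]'
```

```text
time: 44.18
tool_pos: [484.9, 319.4, 35.4]
tcp_rot: [[1.0, 0.008, 0.0], [0.008, -1.0, 0.0], [0.0, -0.0, -1.0]]
wrist_force: [0.5, 0.2, 0.2]
gripper_width: 0.1
grip_force: 0.0
time: 44.43
tool_pos: [487.6, 319.4, 35.1]
tcp_rot: [[1.0, 0.008, -0.003], [0.008, -1.0, -0.0], [-0.003, 0.0, -1.0]]
wrist_force: [-6.2, -0.7, 4.0]
gripper_width: 0.1
grip_force: 2.5
```

```bash
python3 -m handwheel '[[0.002,0,0,0,0,0,0],[0.004,0,0,0,0,0,0],[0.004,0,0,0,0,0,0]]'
python3 -m handwheel '[[0.001,0,0,0,0,0,0],[0.002,0,0,0,0,0,0],[0.002,0,0,0,0,0,0]]'
```

```text
time: 44.68
tool_pos: [487.5, 319.3, 35.0]
tcp_rot: [[1.0, 0.008, -0.014], [0.008, -1.0, -0.002], [-0.014, 0.002, -1.0]]
wrist_force: [-20.2, -2.1, 14.8]
gripper_width: 0.3
grip_force: 10.3
time: 44.93
tool_pos: [487.4, 319.3, 35.0]
tcp_rot: [[1.0, 0.008, -0.018], [0.008, -1.0, -0.003], [-0.018, 0.003, -1.0]]
wrist_force: [-28.2, -2.2, 21.9]
gripper_width: -0.0
grip_force: 14.0
```

Contact at x = 487.5 both at y = 319 and y = 368: the crate is square and firmly on the stop. Retreat, check, hand in.

```bash
python3 -m handwheel '[[-0.006,0,0,0,0,0,0],[-0.02,0,0,0,0,0,0],[-0.045,0,0,0,0,0,0],[-0.06,0,0.02,0,0,0,0],[-0.06,0,0.06,0,0,0,0],[-0.06,0,0.1,0,0,0,0],[-0.06,0,0.14,0,0,0,0],[-0.06,0,0.18,0,0,0,0],[-0.06,0,0.22,0,0,0,0],[-0.06,0,0.22,0,0,0,0],[-0.06,0,0.22,0,0,0,0],[-0.06,0,0.22,0,0,0,0],[-0.06,0,0.22,0,0,0,0],[-0.06,0,0.22,0,0,0,0]]'
python3 - <<'E'
from h import *
st();shot('scene','s19');shot('top','t19');
find('scene',['crate_far_corner','crate_inside','bottle_1_mid']);find('top',['crate_far_corner','crate_inside'])
E
```

```text
time: 46.1
tool_pos: [434.0, 318.7, 252.4]
tcp_rot: [[1.0, 0.008, -0.004], [0.008, -1.0, -0.002], [-0.004, 0.002, -1.0]]
wrist_force: [-0.3, 0.0, -0.1]
gripper_width: -0.2
grip_force: 0.0
t 46.1 tcp [434.  318.7 252.4] F [-0.3  0.  -0.1] w -0.2 gf 0.0
scene crate_far_corner [([502.0, 389.0, 46.0], 0.69), ([553.0, -196.0, 57.0], 0.36)]
scene crate_inside [([564.0, 310.0, -1.0], 0.87)]
scene bottle_1_mid [([554.0, -105.0, 57.0], 0.56)]
top crate_far_corner [([500.0, 391.0, 53.0], 0.94)]
top crate_inside [([567.0, 314.0, 3.0], 0.83)]
```

View pics/s19.png

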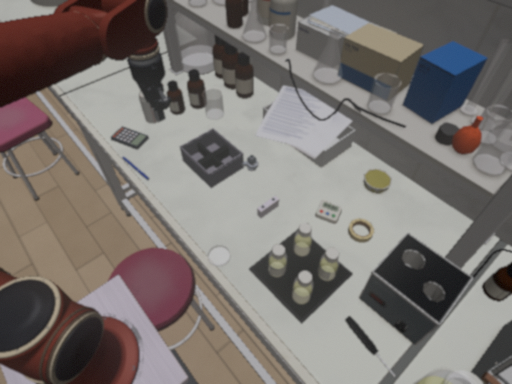

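The crate is empty and parked at (212,157), the four bottles stand on the mat, and the dish, timer and tape are untouched.

```bash
python3 -c "
from plant import manip
print(manip.sign_off())"
```

```text
the job is handed in; nothing more can be done
None
```

The job is handed in at about 46 s of the 210 s: the crate was swung out to the unloading stop, all four bottles it held now stand upright on the mat, the empty crate is back flat against its parking stop, and the dish, timer and tape were left in place.

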